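# Unguard, release and extend the sampling pole

## Task

Get the telescopic sampling pole ready for inspection: lift the orange guard off its release button and hang it over the drying rail, resting on the bar by itself. Then press the red button down, pull the yellow paddle straight out past the first stop to the second stop, with both tubes fully out, and finish while still holding it there, because springs would draw the tubes back in. Leave the bottles, jars, can and beaker where they stand.

Things in the scene. Friction and masses are not known exactly. Their poses are not given: they have to be found in the camera images.
- pole: Telescopic sampling pole in a cradle fixed to the table (table top = height 0). It lies level along its own y axis, centre line 100 mm up; outer tube blue, 32 mm across, rubber sleeve at the -y end; the inner tubes come out of the +y end. Origin: on the table, right below the release button.
- pole_axis (a point): On the pole's centre line below the button. The black button housing here is 36 mm wide (x), 90 mm long (y), its top 118 mm above the table; at its ends (y = +-41 mm) stand lips 16 mm wide, 8 mm thick, up to 132 mm, on which the guard's roof rests.
- guard: Loose orange button guard, about 0.14 kg: an upside-down trough 90 mm long (its y), 50 mm wide outside, 42 mm inside, open at the ends and below; side walls reach 74 mm below the roof's underside; slanting shoulders under the roof centre it on a bar. At the start it sits over the button, along the pole, and lifts straight up. Origin: middle of the roof's underside; z up.
- guard_fin (a point): Centre of the guard's grip fin: 14 mm thick (along the guard's x), 50 mm long (y), 44 mm tall; 26 mm above the roof's underside.
- guard_roof (a point): Middle of the underside of the guard's roof, the spot that rests on the pole's lips or on the rail.
- rail: Fixed steel drying rail: a level round bar 20 mm thick and 280 mm long along the rail's own y axis on two posts, one at each end; centre line of the bar 130 mm above the table. Origin: on the table below the bar's middle.
- rail_mid (a point): Middle of the rail's bar, on its centre line; y runs along the bar, z up.
- release (a joint): Travel of the red round release button (26 mm across, in the middle of the housing's top), m: 0 up (locked), 0.006 fully down. It is pushed straight down with about 3 N and stays down by itself. Only when it is down can the tubes be pulled out.
- release_top (a point): Middle of the top face of the red release button; 129 mm above the table when up.
- thin_tube (a joint): How far the thin steel tube (16 mm across) is out of the middle tube, m: 0 in, 0.07 fully out. It comes first, against a return spring of 3 to 4.4 N; when it is fully out the pole is at its first stop.
- mid_tube (a joint): How far the middle aluminium tube (25 mm across) is out of the outer tube, m: 0 in, 0.07 fully out. It follows when the pull goes on past the first stop, against a return spring of 7 to 9 N; when it is fully out too (140 mm in all) the pole is at its second stop. Both springs draw the tubes back in when the pull ends.
- paddle: Yellow upright pull paddle on the outer end of the thin tube: a plate 12 mm thick along the pole, 44 mm wide across it, from 79 to 165 mm above the table. It moves along the pole's +y axis. Its origin is on the pole's centre line, 134 mm along -y from the plate.
- paddle_grip (a point): The point to hold in the paddle's plate: middle of its thickness and width, 145 mm above the table (20 mm below its top edge). 134 mm along the pole's +y from the button when the tubes are in.
- amber: Bystander, to be left alone: amber glass bottle with black cap, 64 mm across, 150 mm tall, standing upright. Origin: centre of its underside.
- sample: Bystander, to be left alone: white jar with yellow cap, 68 mm across, 130 mm tall, standing upright. Origin: centre of its underside.
- buffer: Bystander, to be left alone: small red bottle with white cap, 56 mm across, 100 mm tall, standing upright. Origin: centre of its underside.
- beaker: Bystander, to be left alone: glass beaker, 72 mm across, 90 mm tall, standing upright. Origin: centre of its underside.
- jar: Bystander, to be left alone: low clear jar with blue cap, 60 mm across, 70 mm tall, standing upright. Origin: centre of its underside.
- canister: Bystander, to be left alone: red can, 66 mm across, 110 mm tall, standing upright. Origin: centre of its underside.
There are look-alikes about, which are no part of the job. There is more than one size of the guard; the one meant has the size given above.

How it is judged:
On the way, in this order (a step that is already met when the one before it is completed fails the run):
1. the guard hangs over the rail's bar, let go (contact force between guard and rail above 0.3 N and contact force between the fingers and guard below 0.05 N and angle between guard_roof's own z axis and vertical below 0.35 rad and z of guard_roof in the frame of rail_mid between 0.002 and 0.018 m and x of guard_roof in the frame of rail_mid between -0.013 and 0.013 m and y of guard_roof in the frame of rail_mid between -0.11 and 0.11 m and linear speed of guard below 0.05 m/s), for 0.3 s.
2. the release button is pressed down (value of joint release above 0.0045 m), for 0.1 s.
3. the paddle is pulled to the second stop, both tubes fully out (value of joint each of thin_tube, mid_tube above 0.064 m), for 0.2 s.
At the end, for the whole second after the job is handed in: The guard rests on the rail's bar by itself, astride it and upright within 20 degrees, between the posts (its middle within 110 mm of the bar's); the button is down; both tubes are out at least 64 of 70 mm and still, held by the fingers on the paddle, throughout the last second (all of step 1 and all of step 3 and value of joint release above 0.0045 m and contact force between the fingers and paddle above 2 N and linear speed of paddle below 0.02 m/s); the arm keeps its last pose, push and grip.
It fails at once if a bottle, jar, can or the beaker is knocked or shifted more than 30 mm (distance of any of amber, sample, buffer, beaker, jar, canister from where it was at the start of the episode above 0.03 m).
It also fails if it takes over 70 s, if anything falls off the work surface, if the arm or the gripper's body presses on something with over 40 N, if the wrist force passes 120 N, or if a joint passes its speed limit or range.

## Robot

A 7-joint arm with a two-finger parallel gripper is mounted at the origin on the work surface. World frame = base frame: x ahead of the robot, y to its left, z up, the work surface at z = 0. Lengths are in m, angles in rad, forces in N, time in s.
With the tool pointing down it reaches from about 0.4 to 0.85 m from the base axis. Payload 4.5 kg.
Tool frame: the origin (TCP) lies on the centre line of the jaws, within the pads' length; the fingertips stand 11 mm ahead of it and the grasp point (between the pads) lies 8 mm behind it; z points along the fingers, y is the line along which they close (so a half turn about z gives the same grasp; the last joint's range is limited). The gripper opens to 88 mm and grips with 3 to 60 N. Pads are 18 mm wide; open, the fingers measure 123 mm over their backs; the gripper's body (75 mm by 187 mm) begins 45 mm behind the grasp point.
Start: joints at [1.142, 0.689, -0.195, 1.565, 0.157, 0.902, -0.215], TCP at [0.279, -0.559, 0.25] pointing down, gripper open.
Joint ranges: [-3.01, 3.01], [-0.46, 2.08], [-1.47, 1.51], [0.13, 2.56], [-1, 4.14], [0.04, 2.09], [-2.66, 2.66]. Speed limits (rad/s): [2.57, 2.57, 3.14, 3.14, 3.14, 3.14, 3.14].

## Interface

Orientations are given as a unit quaternion [x, y, z, w].
In Python, from plant import * gives the robot as it stands. The module is installed in compiled form; this text tells all that it offers.
- The arm moves only by the tool send_rows, never from a script. Its argument "motion" is a list of rows, each an object of numbers: "x", "y", "z": the shift along the tool's x, y, z in cm; "rx", "ry", "rz": the turn, a rotation vector about the tool's x, y, z in rad; "jaw": the finger opening in cm, from 0 to 8.81. In form: [{"x": .., "y": .., "z": .., "rx": .., "ry": .., "rz": .., "jaw": ..}, ...]. A call has exactly 5 rows; each row shifts and turns the commanded pose from where the row before left it, along the tool's axes as they then stand; what a row does not reach is not made up. A row lasts 1/10 s, in which the tool goes at most 50 mm and 8.59 degrees, less where a joint would pass 70% of its speed; a pose out of reach is approached as far as the arm can. A call is refused whole if a number of a shift passes 5 or a number of a turn 0.15, either way. A call with a gripper value outside its range is refused whole. The fingers move at their own pace and stop on an object; "grip_force" is the grip in N (left out, the last holds). Time passes only in rows, so rows that do not move let the fingers close, or fill a call up. It gives the time, the measured TCP pose, the force, the opening and the grip force at its end, in the units of the state.
- get_state(): the state, without advancing time (a new reading comes with each control period).
- snapshot(name): name is "side" or "top" or "wrist"; returns a dict with "img" (384x512x3 uint8, red, green, blue), "vertical_fov" (degrees; the focal length in pixels is half the picture's height over the tangent of half this angle, whatever the lens; pixels are square), "cx", "cy" (the principal point, pixels), "D" ([k1, k2, p1, p2, k3] as OpenCV has them; the pictures are not rectified), "extrinsics" (4x4, takes a point from camera to world coordinates). Camera axes: x right, y up, looking along -z (the intrinsics and any distortion apply to the point x, -y, -z); pixel columns grow to the right and rows downward; lengths in m; the calibration is good to about 2 mm. A picture is of the moment at which its call begins. There is no depth.
- finish_job(): hands the job in; it is judged then, once.
The state is a dict: "clock": time; "q": joint angles; "qd": joint speeds; "joint_torque": joint torques, N m; "tool_pos": TCP position; "eef_rot": TCP orientation; "contact_force": force on the tool from outside, world axes, zero at the start; "moment": the same for the moment, N m; "opening": opening from 0.0 (shut) to 1.0 (fully open); "finger_force": force on a finger pad.
Only numpy, scipy, OpenCV 4.12 (cv2) and the standard library are available. Lean on these libraries where they do the work, as an engineer would, in place of code of your own. Each camera call takes 0.05 s, during which the arm holds its last target. There are 200 camera calls.

## Working session

There is one attempt and no reset: what is moved stays moved. The work goes in short steps, Python scripts to look and compute and a tool call to move; the robot and the scene stay as the last step left them, time stands still between calls to the robot, and variables do not carry over. Pictures are saved under pics/ and viewed, at most 10 in all, crops included, and the job is handed in when it is done.

Besides the shell and the picture viewer there is one more tool, called as a command line: name --argument value ..., lists and objects as JSON in quotes. send_rows: Moves the arm, as the interface text tells. Its arguments: {"type":"object","properties":{"motion":{"type":"array"},"grip_force":{"type":"number"}},"required":["motion"]}

```bash
mkdir -p pics; cat > h.py <<'E'
from plant import *
import numpy as np, cv2
from scipy.spatial.transform import Rotation as R
def cam(n):
    s=snapshot(n); f=s["img"].shape[0]/2/np.tan(np.radians(s["vertical_fov"])/2)
    s["K"]=np.array([[f,0,s["cx"]],[0,f,s["cy"]],[0,0,1.]]); return s
def px2w(s,uv,z):
    uv=np.array(uv,float).reshape(-1,1,2)
    n=cv2.undistortPoints(uv,s["K"],np.array(s["D"],float)).reshape(-1,2)
    E=np.array(s["extrinsics"]); d=np.c_[n[:,0],-n[:,1],-np.ones(len(n))]@E[:3,:3].T; o=E[:3,3]
    z=np.broadcast_to(z,len(n)); return o+d*((z-o[2])/d[:,2])[:,None]
def w2px(s,P):
    E=np.array(s["extrinsics"]); p=(np.array(P,float).reshape(-1,3)-E[:3,3])@E[:3,:3]
    p=p*[1,-1,-1]; return cv2.projectPoints(p,np.zeros(3),np.zeros(3),s["K"],np.array(s["D"],float))[0].reshape(-1,2)
def save(n,img,sc=1.5):
    cv2.imwrite("pics/"+n,cv2.resize(img[...,::-1],None,fx=sc,fy=sc,interpolation=cv2.INTER_CUBIC))
def rel(target,yaw_y=None):
    st=get_state(); r=R.from_quat(st["eef_rot"]); return r.inv().apply(np.array(target)-st["tool_pos"])*100
E
python3 - <<'E'
from h import *
import pickle
for n in("top","side"):
    s=cam(n); save(n+"0.png",s["img"]); pickle.dump(s,open(n+".pkl","wb")); print(n,np.round(s["extrinsics"],3).tolist(),s["vertical_fov"],s["D"])
print(get_state())
E
```

```text
top [[0.016, 0.991, -0.129, 0.403], [-0.999, 0.02, 0.026, 0.015], [0.028, 0.129, 0.991, 1.347], [0.0, 0.0, 0.0, 1.0]] 55.345986652767884 [-0.09569737  0.          0.          0.          0.        ]
side [[-0.991, 0.067, -0.112, 0.39], [-0.13, -0.588, 0.798, 1.145], [-0.013, 0.806, 0.592, 0.969], [0.0, 0.0, 0.0, 1.0]] 45.98867197085396 [-0.06417499  0.          0.          0.          0.        ]
{'clock': 0.1, 'q': array([ 1.1417764 ,  0.6898775 , -0.19454609,  1.56622362,  0.15728281,
        0.90251791, -0.21506707]), 'qd': array([-0.00022311, -0.00239427, -0.00182617, -0.00203673,  0.00029238,
        0.00014499, -0.00034106]), 'joint_torque': array([-3.54653821e-03, -5.28498673e+01, -1.27176426e+00, -1.53837276e+01,
       -5.26026764e-02,  1.94310982e-03,  5.56131602e-05]), 'tool_pos': array([ 0.27877879, -0.55876936,  0.24900937]), 'eef_rot': array([ 9.73330285e-01,  2.29406815e-01, -2.33088876e-04, -7.84083452e-04]), 'contact_force': array([-0.28171829, -0.05247732,  0.25634557]), 'moment': array([ 0.02604934,  0.01559204, -0.01049289]), 'finger_force': 0.0, 'opening': 0.9964623696323844}
```

View pics/top0.png

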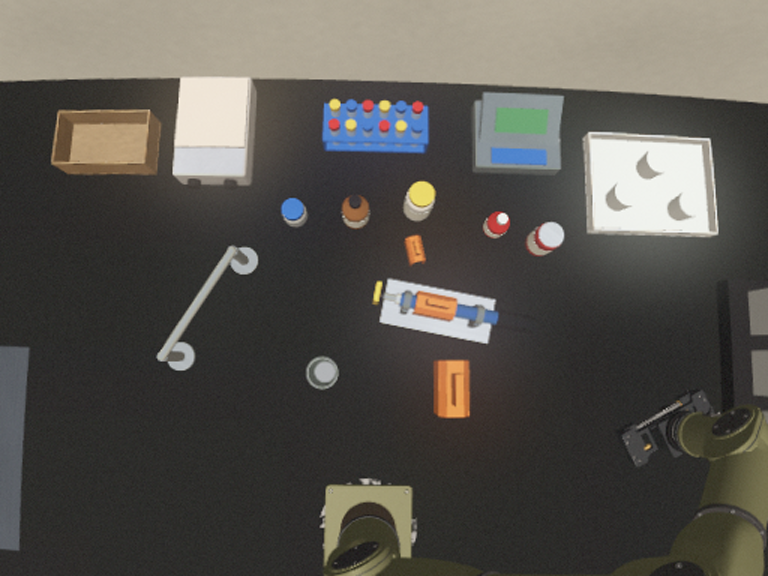

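View pics/side0.png

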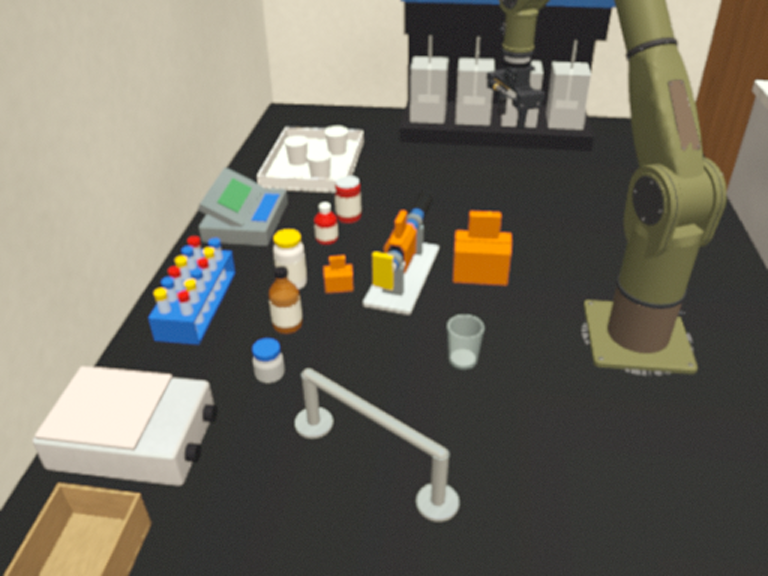

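The top picture shows three orange guards: one at (436,306) on the pole, a small one at (415,249) and a big one at (452,388). The one on the pole is probably the one meant. The rail's bar runs from (233,250) to (163,357), and the paddle is at (377,293). I'll measure these and check the guard in an enlarged crop.

```bash
python3 - <<'E'
from h import *
import pickle
s=pickle.load(open("top.pkl","rb")); t=pickle.load(open("side.pkl","rb"))
A=s["img"][165:290,230:350]; B=t["img"][130:215,205:355]
A=cv2.resize(A,None,fx=4.5,fy=4.5,interpolation=cv2.INTER_CUBIC);B=cv2.resize(B,(240*2-70,int(85*410/150)),interpolation=cv2.INTER_CUBIC)
cv2.imwrite("pics/cropA.png",A[...,::-1])
hsv=cv2.cvtColor(s["img"],cv2.COLOR_RGB2HSV)
def blob(lo,hi,roi):
    m=cv2.inRange(hsv,lo,hi); k=np.zeros_like(m);x0,y0,x1,y1=roi;k[y0:y1,x0:x1]=m[y0:y1,x0:x1]
    p=np.argwhere(k)[:,::-1].astype(np.float32); return p
for nm,roi in(("pole",(270,185,312,220)),("small",(262,150,290,180)),("big",(280,230,325,285))):
    p=blob((5,150,80),(18,255,255),roi); r=cv2.minAreaRect(p); print(nm,len(p),r)
    z={"pole":.135,"small":.03,"big":.1}[nm]; c=px2w(s,cv2.boxPoints(r)-0,z); print(np.round(c,3).tolist(), np.linalg.norm(c[0]-c[1]),np.linalg.norm(c[1]-c[2]))
p=blob((22,120,80),(35,255,255),(240,180,265,210)); r=cv2.minAreaRect(p);print("paddle",r); c=px2w(s,cv2.boxPoints(r),.165);print(np.round(c,3).tolist())
e=px2w(s,np.array([[233,250],[163,357]])/1.5,.14);print("rail",e,np.linalg.norm(e[0]-e[1]))
for nm,uv,z in(("jarblue",(293,209),.07),("amber",(355,203),.15),("sample",(422,194),.13),("buffer",(502,219),.1),("can",(549,236),.11),("beaker",(322,373),.045)):print(nm,px2w(s,np.array(uv)/1.5,z)[0].round(3))
E
```

```text
pole 255 ((289.7115478515625, 203.44232177734375), (26.279563903808594, 14.31647777557373), 11.309932708740234)
[[0.506, -0.092, 0.135], [0.554, -0.101, 0.135], [0.538, -0.188, 0.135], [0.491, -0.179, 0.135]] 0.048120247210837894 0.08820583274422172
small 185 ((276.2073059082031, 165.6341552734375), (17.809974670410156, 10.616141319274902), 77.90524291992188)
[[0.699, -0.077, 0.03], [0.708, -0.115, 0.03], [0.643, -0.129, 0.03], [0.634, -0.091, 0.03]] 0.03939903828230227 0.06646820773158899
big 868 ((300.5, 259.0), (38.0, 23.0), 90.0)
[[0.401, -0.143, 0.1], [0.402, -0.221, 0.1], [0.274, -0.222, 0.1], [0.274, -0.144, 0.1]] 0.07882900540090923 0.12778142759743846
paddle ((251.21151733398438, 193.9423065185547), (3.9223227500915527, 14.31647777557373), 11.309932708740234)
[[0.526, 0.0, 0.165], [0.572, -0.008, 0.165], [0.57, -0.021, 0.165], [0.524, -0.012, 0.165]]
rail [[0.63680148 0.31263029 0.14      ]
 [0.39552292 0.45614155 0.14      ]] 0.2807326611278252
jarblue [0.753 0.192 0.07 ]
amber [0.748 0.042 0.15 ]
sample [ 0.779 -0.111  0.13 ]
buffer [ 0.733 -0.304  0.1  ]
can [ 0.692 -0.413  0.11 ]
beaker [0.366 0.113 0.045]
```

View pics/cropA.png

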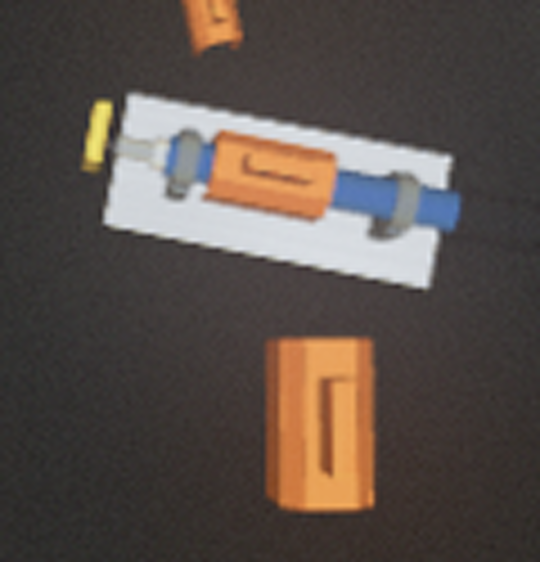

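The crop confirms it. The guard on the pole measures 88×48 mm, against the 90×50 given; the small one is 66×39 mm and the big one 128×79 mm. The other checks also fit: paddle to button 133 mm, rail length 281 mm. Now I'll move above the guard.

send_rows --motion '[{"x": 3.4,"y": -2.2},{"x": 3.4,"y": -2.2},{"x": 3.4,"y": -2.2},{"x": 3.4,"y": -2.2},{"x": 3.4,"y": -2.2}]'

```text
schema error: expected keys x, y, z, rx, ry, rz, jaw
```

send_rows --motion '[{"x": 3.4,"y": -2.2},{"x": 3.4,"y": -2.2},{"x": 3.4,"y": -2.2},{"x": 3.4,"y": -2.2},{"x": 3.4,"y": -2.2}]'

```text
schema error: expected keys x, y, z, rx, ry, rz, jaw
```

send_rows --motion '[{"x": 3.2,"y": -2.2},{"x": 3.2,"y": -2.2},{"rz": -0.13},{"rz": -0.13},{"rz": -0.13}]'

```text
schema error: expected keys x, y, z, rx, ry, rz, jaw
```

send_rows --motion '[{"rz": -0.13},{"rz": -0.13},{"rz": -0.13},{"rz": -0.13},{}]'

```text
schema error: expected keys x, y, z, rx, ry, rz, jaw
```

```bash
python3 - <<'E'
from h import *
import pickle
s=cam("wrist"); save("w1.png",s["img"]); pickle.dump(s,open("w1.pkl","wb"))
st=get_state(); print({k:np.round(st[k],3) for k in("clock","q","tool_pos","contact_force")}); M=R.from_quat(st["eef_rot"]).as_matrix();print(np.round(M,3),np.degrees(np.arctan2(M[1,0],M[0,0])))
print("fin top/paddle/button axis px",w2px(s,[[.522,-.14,.18],[.548,-.01,.165],[.522,-.14,.136]])*1.5)
E
```

```text
{'clock': np.float64(0.15), 'q': array([ 1.142,  0.69 , -0.195,  1.566,  0.157,  0.902, -0.215]), 'tool_pos': array([ 0.279, -0.559,  0.249]), 'contact_force': array([ 0.628, -0.473,  0.301])}
[[ 0.895  0.447 -0.001]
 [ 0.447 -0.895  0.001]
 [-0.    -0.001 -1.   ]] 26.519664467962215
fin top/paddle/button axis px [[1228.13459652 1466.94293144]
 [5271.74149521 6303.7071387 ]
 [ 205.98370068   16.89369779]]
```

View pics/w1.png

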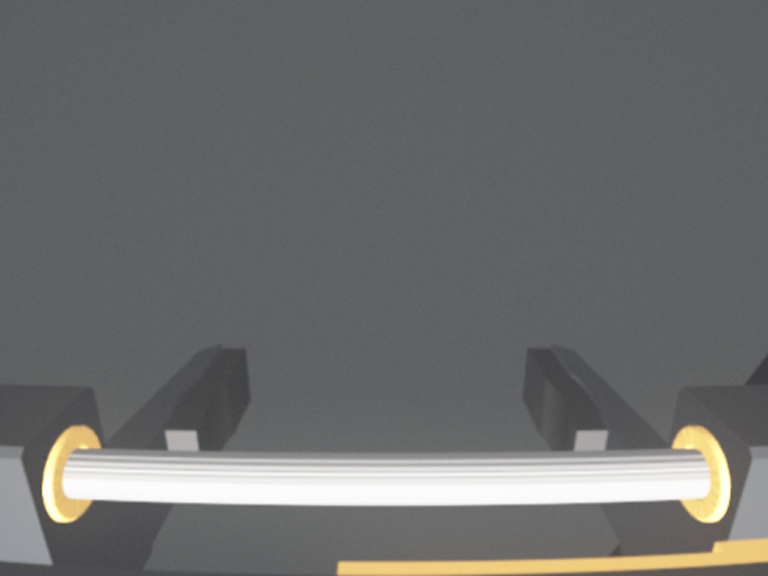

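The calls were refused because every row needs all seven keys. The wrist view shows only bare table between the fingers at (235,400) and (540,400). I'll send the moves again with all the keys.

send_rows --motion '[{"x": 3.4,"y": -2.2,"z": 0,"rx": 0,"ry": 0,"rz": 0,"jaw": 8.8},{"x": 3.4,"y": -2.2,"z": 0,"rx": 0,"ry": 0,"rz": 0,"jaw": 8.8},{"x": 3.4,"y": -2.2,"z": 0,"rx": 0,"ry": 0,"rz": 0,"jaw": 8.8},{"x": 3.4,"y": -2.2,"z": 0,"rx": 0,"ry": 0,"rz": 0,"jaw": 8.8},{"x": 3.4,"y": -2.2,"z": 0,"rx": 0,"ry": 0,"rz": 0,"jaw": 8.8}]' --grip_force 30

```text
clock: 0.65
tool_pos: [0.3826, -0.3834, 0.2496]
eef_rot: [0.973, 0.229, -0.0, -0.0]
contact_force: [-0.4, -0.7, 0.2]
opening: 0.995
finger_force: 0.0
```

send_rows --motion '[{"x": 3.4,"y": -2.2,"z": 0,"rx": 0,"ry": 0,"rz": 0,"jaw": 8.8},{"x": 3.4,"y": -2.2,"z": 0,"rx": 0,"ry": 0,"rz": 0,"jaw": 8.8},{"x": 3.4,"y": -2.2,"z": 0,"rx": 0,"ry": 0,"rz": 0,"jaw": 8.8},{"x": 3.4,"y": -2.2,"z": 0,"rx": 0,"ry": 0,"rz": 0,"jaw": 8.8},{"x": 3.4,"y": -2.2,"z": 0,"rx": 0,"ry": 0,"rz": 0,"jaw": 8.8}]'

```text
clock: 1.15
tool_pos: [0.4856, -0.2091, 0.2496]
eef_rot: [0.973, 0.229, -0.0, -0.0]
contact_force: [0.8, 0.2, -0.7]
opening: 0.996
finger_force: 0.0
```

send_rows --motion '[{"x": 3.2,"y": -2.2,"z": 0,"rx": 0,"ry": 0,"rz": 0,"jaw": 8.8},{"x": 3.2,"y": -2.2,"z": 0,"rx": 0,"ry": 0,"rz": 0,"jaw": 8.8},{"x": 0,"y": 0,"z": 0,"rx": 0,"ry": 0,"rz": -0.13,"jaw": 8.8},{"x": 0,"y": 0,"z": 0,"rx": 0,"ry": 0,"rz": -0.13,"jaw": 8.8},{"x": 0,"y": 0,"z": 0,"rx": 0,"ry": 0,"rz": -0.13,"jaw": 8.8}]'

```text
clock: 1.65
tool_pos: [0.5227, -0.1421, 0.2495]
eef_rot: [0.909, 0.417, -0.0, -0.0]
contact_force: [0.6, 0.3, 1.0]
opening: 0.996
finger_force: 0.0
```

send_rows --motion '[{"x": 0,"y": 0,"z": 0,"rx": 0,"ry": 0,"rz": -0.13,"jaw": 8.8},{"x": 0,"y": 0,"z": 0,"rx": 0,"ry": 0,"rz": -0.13,"jaw": 8.8},{"x": 0,"y": 0,"z": 0,"rx": 0,"ry": 0,"rz": -0.13,"jaw": 8.8},{"x": 0,"y": 0,"z": 0,"rx": 0,"ry": 0,"rz": -0.13,"jaw": 8.8},{"x": 0,"y": 0,"z": 0,"rx": 0,"ry": 0,"rz": 0,"jaw": 8.8}]'

```text
clock: 2.15
tool_pos: [0.5224, -0.1428, 0.2494]
eef_rot: [0.773, 0.634, -0.0, -0.0]
contact_force: [-0.2, 0.6, -1.1]
opening: 0.998
finger_force: 0.0
```

```bash
python3 - <<'E'
from h import *
import pickle
s=cam("wrist"); save("w2.png",s["img"]); pickle.dump(s,open("w2.pkl","wb"))
st=get_state(); print({k:np.round(st[k],3) for k in("clock","q","tool_pos","contact_force")}); M=R.from_quat(st["eef_rot"]).as_matrix();print(np.round(M,3),np.degrees(np.arctan2(M[1,0],M[0,0])))
print("fin top/paddle/roof px",w2px(s,[[.522,-.14,.18],[.548,-.01,.165],[.522,-.14,.136]])*1.5)
E
```

```text
{'clock': np.float64(2.2), 'q': array([ 0.437,  0.601, -0.416,  1.811,  0.325,  0.798, -0.345]), 'tool_pos': array([ 0.522, -0.143,  0.249]), 'contact_force': array([ 0.419, -0.021, -0.708])}
[[ 0.199  0.98  -0.   ]
 [ 0.98  -0.199  0.   ]
 [ 0.    -0.001 -1.   ]] 78.49283840902946
fin top/paddle/roof px [[386.56589552 302.35967142]
 [386.45686497 -35.41461079]
 [386.53200378 272.69845974]]
```

View pics/w2.png

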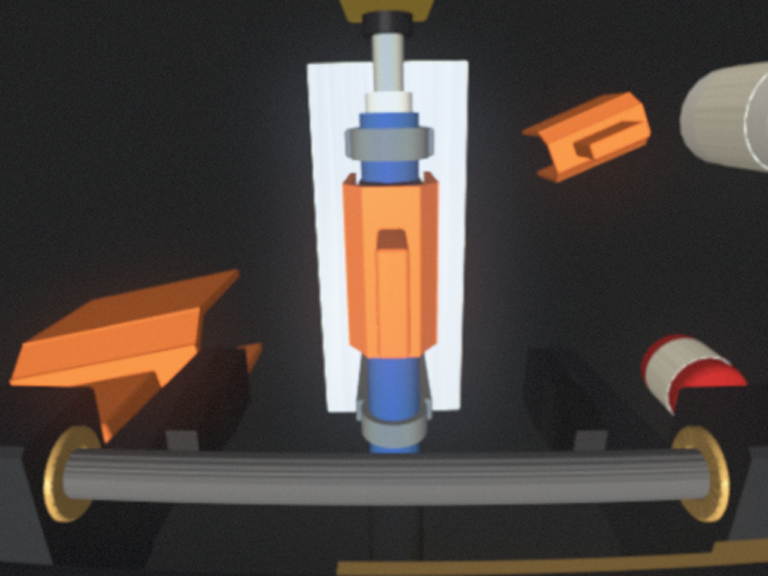

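The wrist view shows the guard with its fin top from (392,249) to (394,353). The thin tube is at (388,60) and the outer tube at (393,430), so the pole's axis is nearly along the tool's x.

```bash
python3 - <<'E'
from h import *
import pickle
s=pickle.load(open("w2.pkl","rb"))
P=px2w(s,np.array([[392.5,249],[394,353],[388,60],[392.5,400],[390,108],[391,185],[392.5,356],[388.5,25]])/1.5,[.18,.18,.1,.1,.1,.136,.136,.115]);print(P.round(4))
for a,b in((1,0),(3,2),(6,5)): d=P[b]-P[a];print(np.degrees(np.arctan2(d[1],d[0])),np.linalg.norm(d))
print((P[0]+P[1])/2,(P[5]+P[6])/2)
t=pickle.load(open("side.pkl","rb"));
for z in(.13,):print(px2w(t,np.array([[307,374],[442,456]])/1.5,z))
top=pickle.load(open("top.pkl","rb"));i=top["img"][150:255,95:185];print("topE",px2w(top,np.array([[233,250],[163,357]])/1.5,.13))
cv2.imwrite("pics/rail.png",cv2.hconcat([cv2.resize(i,(450,525),interpolation=cv2.INTER_CUBIC),cv2.resize(t["img"][235:350,190:265],(342,525),interpolation=cv2.INTER_CUBIC)])[...,::-1])
E
```

```text
[[ 0.5289 -0.1177  0.18  ]
 [ 0.5206 -0.1637  0.18  ]
 [ 0.5433 -0.0378  0.1   ]
 [ 0.5072 -0.2332  0.1   ]
 [ 0.5396 -0.0616  0.1   ]
 [ 0.5327 -0.0973  0.136 ]
 [ 0.516  -0.186   0.136 ]
 [ 0.5463 -0.0236  0.115 ]]
79.68331638770573 0.04680841735258852
79.5394777769141 0.1986978651544748
79.33144543267588 0.09031399706490756
[ 0.52475662 -0.14071596  0.18      ] [ 0.52438664 -0.1416543   0.136     ]
[[0.63792766 0.32021107 0.13      ]
 [0.39364577 0.47030636 0.13      ]]
topE [[0.63874133 0.31509741 0.13      ]
 [0.39546457 0.45979719 0.13      ]]
```

View pics/rail.png

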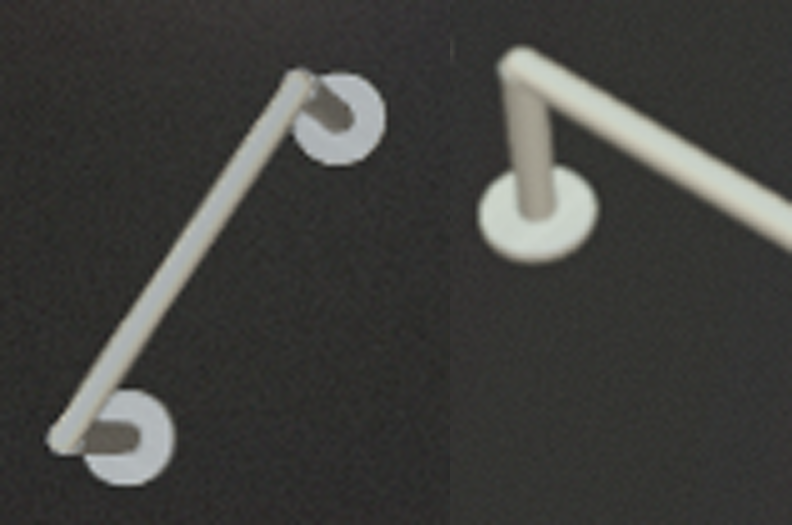

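The crop shows the bar's ends at (301,83) and (64,437), enlarged. I'll refine the rail from the wrist camera later. Now I'll centre over the fin, go down and grip.

send_rows --motion '[{"x": 0.22,"y": 0.18,"z": 1.4,"rx": 0,"ry": 0,"rz": -0.017,"jaw": 8.8},{"x": 0,"y": 0,"z": 2,"rx": 0,"ry": 0,"rz": 0,"jaw": 8.8},{"x": 0,"y": 0,"z": 2,"rx": 0,"ry": 0,"rz": 0,"jaw": 8.8},{"x": 0,"y": 0,"z": 2,"rx": 0,"ry": 0,"rz": 0,"jaw": 8.8},{"x": 0,"y": 0,"z": 2,"rx": 0,"ry": 0,"rz": 0,"jaw": 8.8}]' --grip_force 25

```text
clock: 2.7
tool_pos: [0.5247, -0.1405, 0.154]
eef_rot: [0.768, 0.64, -0.0, -0.0]
contact_force: [-0.6, 0.4, -1.1]
opening: 0.999
finger_force: 0.0
```

send_rows --motion '[{"x": 0,"y": 0,"z": 0,"rx": 0,"ry": 0,"rz": 0,"jaw": 4},{"x": 0,"y": 0,"z": 0,"rx": 0,"ry": 0,"rz": 0,"jaw": 1},{"x": 0,"y": 0,"z": 0,"rx": 0,"ry": 0,"rz": 0,"jaw": 0.5},{"x": 0,"y": 0,"z": 0,"rx": 0,"ry": 0,"rz": 0,"jaw": 0.5},{"x": 0,"y": 0,"z": 0,"rx": 0,"ry": 0,"rz": 0,"jaw": 0.5}]'

```text
clock: 3.2
tool_pos: [0.5254, -0.141, 0.1565]
eef_rot: [0.768, 0.64, 0.0, 0.001]
contact_force: [0.0, -0.2, -0.5]
opening: 0.568
finger_force: 0.0
```

send_rows --motion '[{"x": 0,"y": 0,"z": 0,"rx": 0,"ry": 0,"rz": 0,"jaw": 0.5},{"x": 0,"y": 0,"z": 0,"rx": 0,"ry": 0,"rz": 0,"jaw": 0.5},{"x": 0,"y": 0,"z": 0,"rx": 0,"ry": 0,"rz": 0,"jaw": 0.5},{"x": 0,"y": 0,"z": 0,"rx": 0,"ry": 0,"rz": 0,"jaw": 0.5},{"x": 0,"y": 0,"z": 0,"rx": 0,"ry": 0,"rz": 0,"jaw": 0.5}]'

```text
clock: 3.7
tool_pos: [0.5251, -0.1409, 0.1557]
eef_rot: [0.768, 0.64, 0.0, 0.0]
contact_force: [1.2, 0.1, 0.0]
opening: 0.154
finger_force: 25.0
```

send_rows --motion '[{"x": 0,"y": 0,"z": -1.5,"rx": 0,"ry": 0,"rz": 0,"jaw": 0.5},{"x": 0,"y": 0,"z": -2.5,"rx": 0,"ry": 0,"rz": 0,"jaw": 0.5},{"x": 0,"y": 0,"z": -3,"rx": 0,"ry": 0,"rz": 0,"jaw": 0.5},{"x": 0,"y": 0,"z": -3,"rx": 0,"ry": 0,"rz": 0,"jaw": 0.5},{"x": 0,"y": 0,"z": -3,"rx": 0,"ry": 0,"rz": 0,"jaw": 0.5}]'

```text
clock: 4.2
tool_pos: [0.5243, -0.1408, 0.2865]
eef_rot: [0.768, 0.64, -0.0, -0.0]
contact_force: [-0.6, 0.2, -1.6]
opening: 0.155
finger_force: 25.0
```

send_rows --motion '[{"x": 3,"y": 0.3,"z": 0,"rx": 0,"ry": 0,"rz": 0,"jaw": 0.5},{"x": 4,"y": 0.6,"z": 0,"rx": 0,"ry": 0,"rz": 0,"jaw": 0.5},{"x": 4,"y": 0.6,"z": 0,"rx": 0,"ry": 0,"rz": 0,"jaw": 0.5},{"x": 4,"y": 0.8,"z": 0,"rx": 0,"ry": 0,"rz": 0,"jaw": 0.5},{"x": 4,"y": 0.8,"z": 0,"rx": 0,"ry": 0,"rz": 0,"jaw": 0.5}]'

```text
clock: 4.7
tool_pos: [0.5895, 0.0418, 0.2854]
eef_rot: [0.768, 0.64, -0.001, -0.0]
contact_force: [0.7, -0.3, -1.0]
opening: 0.158
finger_force: 25.0
```

send_rows --motion '[{"x": 4,"y": -1,"z": 0,"rx": 0,"ry": 0,"rz": 0,"jaw": 0.5},{"x": 4,"y": -2,"z": 0,"rx": 0,"ry": 0,"rz": 0,"jaw": 0.5},{"x": 3.5,"y": -2,"z": 0,"rx": 0,"ry": 0,"rz": 0,"jaw": 0.5},{"x": 3,"y": -2,"z": 0,"rx": 0,"ry": 0,"rz": 0,"jaw": 0.5},{"x": 3,"y": -1,"z": 0,"rx": 0,"ry": 0,"rz": 0,"jaw": 0.5}]'

```text
clock: 5.2
tool_pos: [0.5401, 0.2287, 0.2853]
eef_rot: [0.767, 0.641, -0.001, -0.0]
contact_force: [0.7, -0.0, -1.4]
opening: 0.154
finger_force: 25.0
```

send_rows --motion '[{"x": 0,"y": 0,"z": 0,"rx": 0,"ry": 0,"rz": -0.12,"jaw": 0.5},{"x": 0,"y": 0,"z": 0,"rx": 0,"ry": 0,"rz": -0.12,"jaw": 0.5},{"x": 0,"y": 0,"z": 0,"rx": 0,"ry": 0,"rz": -0.12,"jaw": 0.5},{"x": 0,"y": 0,"z": 0,"rx": 0,"ry": 0,"rz": -0.12,"jaw": 0.5},{"x": 0,"y": 0,"z": 0,"rx": 0,"ry": 0,"rz": -0.12,"jaw": 0.5}]'

```text
clock: 5.7
tool_pos: [0.542, 0.2267, 0.2852]
eef_rot: [0.542, 0.84, -0.001, -0.0]
contact_force: [0.7, -0.5, -1.4]
opening: 0.159
finger_force: 25.0
```

send_rows --motion '[{"x": 0,"y": 0,"z": 0,"rx": 0,"ry": 0,"rz": -0.12,"jaw": 0.5},{"x": 0,"y": 0,"z": 0,"rx": 0,"ry": 0,"rz": -0.12,"jaw": 0.5},{"x": 0,"y": 0,"z": 0,"rx": 0,"ry": 0,"rz": -0.12,"jaw": 0.5},{"x": 0,"y": 0,"z": 0,"rx": 0,"ry": 0,"rz": -0.12,"jaw": 0.5},{"x": 0,"y": 0,"z": 0,"rx": 0,"ry": 0,"rz": -0.12,"jaw": 0.5}]'

```text
clock: 6.2
tool_pos: [0.542, 0.2265, 0.2852]
eef_rot: [0.27, 0.963, -0.001, -0.0]
contact_force: [-0.0, 0.4, -2.0]
opening: 0.154
finger_force: 25.0
```

```bash
python3 - <<'E'
from h import *
import pickle
s=cam("wrist"); save("w3.png",s["img"]); pickle.dump(s,open("w3.pkl","wb"))
st=get_state(); print({k:np.round(st[k],3) for k in("clock","q","tool_pos","contact_force","opening")}); M=R.from_quat(st["eef_rot"]).as_matrix();print(np.round(M,3),np.degrees(np.arctan2(M[1,0],M[0,0])))
print("rail ends px",w2px(s,[[.638,.316,.13],[.395,.462,.13]])*1.5)
E
```

```text
{'clock': np.float64(6.25), 'q': array([-0.055,  0.683, -0.751,  1.622,  0.52 ,  1.049,  0.067]), 'tool_pos': array([0.542, 0.226, 0.285]), 'contact_force': array([-0.277, -0.262, -1.925]), 'opening': np.float64(0.158)}
[[-0.856  0.517 -0.001]
 [ 0.517  0.856 -0.001]
 [ 0.001 -0.002 -1.   ]] 148.8978575280678
rail ends px [[ 593.87522603  315.3672497 ]
 [ 640.08516208 -223.31568566]]
```

View pics/w3.png

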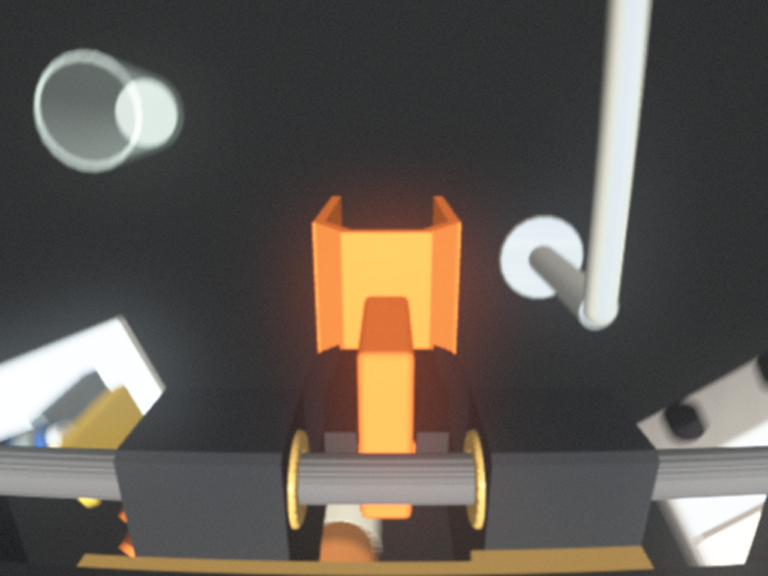

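The guard hangs straight in the jaws, with its roof at (387,290). The bar's near end is at (600,312), and the bar leaves the picture at (631,0). I'll compute the bar's line from these.

```bash
python3 - <<'E'
from h import *
import pickle
s=pickle.load(open("w3.pkl","rb"))
P=px2w(s,np.array([[600,310],[615.5,160],[631,2]])/1.5,.13);print(P.round(4))
d=P[2]-P[0];a=np.arctan2(d[1],d[0]);print(np.degrees(a))
u=np.array([np.cos(a),np.sin(a),0]);mid=P[0]+u*.14;print("mid",mid)
print("guard",px2w(s,np.array([[387,231],[387,350]])/1.5,.267))
for m in(mid,np.array([.5165,.389,.13])): print(rel([m[0],m[1],.285]))
E
```

```text
[[0.6368 0.3207 0.13  ]
 [0.5591 0.3659 0.13  ]
 [0.4887 0.4083 0.13  ]]
149.3959566250788
mid [0.51627837 0.39199477 0.13      ]
guard [[0.50274705 0.2498396  0.267     ]
 [0.5365895  0.22925517 0.267     ]]
[10.76741486 12.85128406 -0.01474665]
[10.59373819 12.60630605 -0.01445942]
```

send_rows --motion '[{"x": 1.7,"y": 2.25,"z": 0,"rx": 0,"ry": 0,"rz": -0.009,"jaw": 0.5},{"x": 3,"y": 3,"z": 0,"rx": 0,"ry": 0,"rz": 0,"jaw": 0.5},{"x": 3,"y": 3,"z": 0,"rx": 0,"ry": 0,"rz": 0,"jaw": 0.5},{"x": 2,"y": 3,"z": 0,"rx": 0,"ry": 0,"rz": 0,"jaw": 0.5},{"x": 1,"y": 1.5,"z": 0,"rx": 0,"ry": 0,"rz": 0,"jaw": 0.5}]'

```text
clock: 6.75
tool_pos: [0.5147, 0.3955, 0.2855]
eef_rot: [0.267, 0.964, 0.001, -0.001]
contact_force: [0.9, 0.6, -1.3]
opening: 0.154
finger_force: 25.0
```

send_rows --motion '[{"x": 0,"y": 0,"z": 0,"rx": 0,"ry": 0,"rz": 0,"jaw": 0.5},{"x": 0,"y": 0,"z": 0,"rx": 0,"ry": 0,"rz": 0,"jaw": 0.5},{"x": 0,"y": 0,"z": 0,"rx": 0,"ry": 0,"rz": 0,"jaw": 0.5},{"x": 0,"y": 0,"z": 0,"rx": 0,"ry": 0,"rz": 0,"jaw": 0.5},{"x": 0,"y": 0,"z": 0,"rx": 0,"ry": 0,"rz": 0,"jaw": 0.5}]'

```text
clock: 7.25
tool_pos: [0.5174, 0.3902, 0.2858]
eef_rot: [0.269, 0.963, -0.0, 0.0]
contact_force: [0.2, 1.4, -0.9]
opening: 0.16
finger_force: 25.0
```

```bash
python3 - <<'E'
from h import *
import pickle
s=cam("wrist"); save("w4.png",s["img"]); pickle.dump(s,open("w4.pkl","wb"))
st=get_state(); print({k:np.round(st[k],4) for k in("clock","tool_pos","contact_force","opening")}); M=R.from_quat(st["eef_rot"]).as_matrix();print(np.degrees(np.arctan2(M[1,0],M[0,0])))
p=st["tool_pos"];print(w2px(s,[[p[0]+M[0,0]*d,p[1]+M[1,0]*d,.13] for d in (.06,.1,.14)])*1.5)
E
```

```text
{'clock': np.float64(7.3), 'tool_pos': array([0.5173, 0.3905, 0.2858]), 'contact_force': array([-0.6996,  0.0695, -1.8278]), 'opening': np.float64(0.1552)}
148.81837600777698
[[387.92508438 153.57016514]
 [387.95284028  77.4426399 ]
 [387.97415655  -3.36342684]]
```

View pics/w4.png

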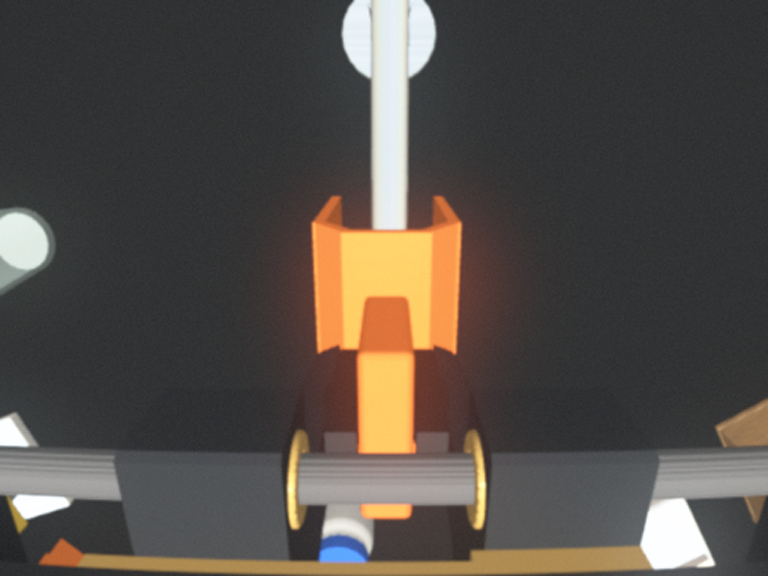

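The bar, at (389,150), lies under the middle of the guard to within about 1 mm. I'll lower it.

send_rows --motion '[{"x": 0,"y": 0.05,"z": 2.5,"rx": 0,"ry": 0,"rz": 0,"jaw": 0.5},{"x": 0,"y": 0,"z": 2.5,"rx": 0,"ry": 0,"rz": 0,"jaw": 0.5},{"x": 0,"y": 0,"z": 2.5,"rx": 0,"ry": 0,"rz": 0,"jaw": 0.5},{"x": 0,"y": 0,"z": 2,"rx": 0,"ry": 0,"rz": 0,"jaw": 0.5},{"x": 0,"y": 0,"z": 1.5,"rx": 0,"ry": 0,"rz": 0,"jaw": 0.5}]'

```text
clock: 7.8
tool_pos: [0.5171, 0.3911, 0.1743]
eef_rot: [0.268, 0.963, -0.001, -0.0]
contact_force: [0.2, -0.4, -1.0]
opening: 0.156
finger_force: 25.0
```

send_rows --motion '[{"x": 0,"y": 0,"z": 0.4,"rx": 0,"ry": 0,"rz": 0,"jaw": 0.5},{"x": 0,"y": 0,"z": 0.4,"rx": 0,"ry": 0,"rz": 0,"jaw": 0.5},{"x": 0,"y": 0,"z": 0.3,"rx": 0,"ry": 0,"rz": 0,"jaw": 0.5},{"x": 0,"y": 0,"z": 0,"rx": 0,"ry": 0,"rz": 0,"jaw": 0.5},{"x": 0,"y": 0,"z": 0,"rx": 0,"ry": 0,"rz": 0,"jaw": 0.5}]'

```text
clock: 8.3
tool_pos: [0.5174, 0.3922, 0.1654]
eef_rot: [0.268, 0.963, 0.0, 0.0]
contact_force: [0.7, -0.4, -0.8]
opening: 0.154
finger_force: 25.0
```

send_rows --motion '[{"x": 0,"y": 0,"z": 0.1,"rx": 0,"ry": 0,"rz": 0,"jaw": 0.5},{"x": 0,"y": 0,"z": 0.1,"rx": 0,"ry": 0,"rz": 0,"jaw": 0.5},{"x": 0,"y": 0,"z": 0,"rx": 0,"ry": 0,"rz": 0,"jaw": 2},{"x": 0,"y": 0,"z": 0,"rx": 0,"ry": 0,"rz": 0,"jaw": 4},{"x": 0,"y": 0,"z": 0,"rx": 0,"ry": 0,"rz": 0,"jaw": 6}]'

```text
clock: 8.8
tool_pos: [0.5172, 0.392, 0.1627]
eef_rot: [0.268, 0.963, 0.0, 0.0]
contact_force: [-0.3, -0.2, -0.1]
opening: 0.385
finger_force: 0.0
```

send_rows --motion '[{"x": 0,"y": 0,"z": 0,"rx": 0,"ry": 0,"rz": 0,"jaw": 6},{"x": 0,"y": 0,"z": 0,"rx": 0,"ry": 0,"rz": 0,"jaw": 6},{"x": 0,"y": 0,"z": 0,"rx": 0,"ry": 0,"rz": 0,"jaw": 6},{"x": 0,"y": 0,"z": 0,"rx": 0,"ry": 0,"rz": 0,"jaw": 6},{"x": 0,"y": 0,"z": 0,"rx": 0,"ry": 0,"rz": 0,"jaw": 6}]'

```text
clock: 9.3
tool_pos: [0.5171, 0.3919, 0.1627]
eef_rot: [0.268, 0.963, -0.0, 0.0]
contact_force: [-0.4, -0.2, -0.1]
opening: 0.682
finger_force: 0.0
```

send_rows --motion '[{"x": 0,"y": 0,"z": -1.5,"rx": 0,"ry": 0,"rz": 0,"jaw": 6},{"x": 0,"y": 0,"z": -2.5,"rx": 0,"ry": 0,"rz": 0,"jaw": 6},{"x": 0,"y": 0,"z": -3,"rx": 0,"ry": 0,"rz": 0,"jaw": 6},{"x": 0,"y": 0,"z": -3,"rx": 0,"ry": 0,"rz": 0,"jaw": 6},{"x": 0,"y": 0,"z": 0,"rx": 0,"ry": 0,"rz": 0,"jaw": 6}]'

```text
clock: 9.8
tool_pos: [0.5184, 0.3945, 0.2686]
eef_rot: [0.268, 0.963, 0.004, 0.002]
contact_force: [-0.6, 0.6, 0.3]
opening: 0.68
finger_force: 0.0
```

```bash
python3 - <<'E'
from h import *
t=cam("side"); w=cam("wrist")
save("w5.png",cv2.hconcat([t["img"][140:360,170:330][:220],cv2.resize(w["img"],(293,220))]),1.7)
for y in((.5246,-.141),): print(rel([y[0],y[1],.265]))
E
```

```text
[-28.16435123 -45.27828515  -0.15274055]
```

View pics/w5.png

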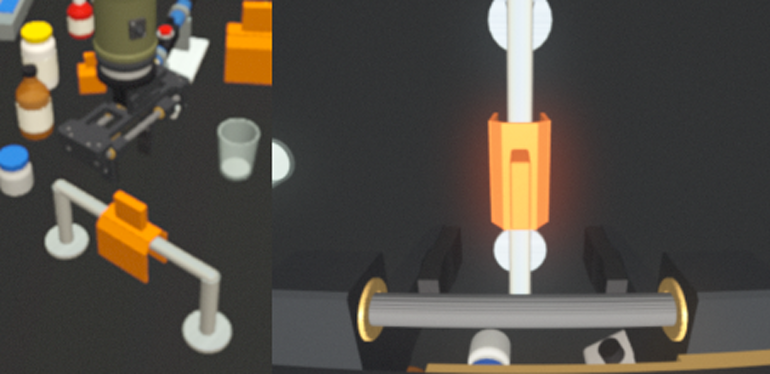

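The guard hangs upright on the bar, at (130,235) in the side view and (520,170) in the wrist view, and it is free of the fingers. Next is the button, with the jaws closed.

send_rows --motion '[{"x": -1.3,"y": -2.3,"z": 0,"rx": 0,"ry": 0,"rz": 0,"jaw": 6},{"x": -2.3,"y": -3.7,"z": 0,"rx": 0,"ry": 0,"rz": 0,"jaw": 4},{"x": -2.3,"y": -3.7,"z": 0,"rx": 0,"ry": 0,"rz": 0,"jaw": 2},{"x": -2.3,"y": -3.7,"z": 0,"rx": 0,"ry": 0,"rz": 0,"jaw": 0},{"x": -2.3,"y": -3.7,"z": 0,"rx": 0,"ry": 0,"rz": 0,"jaw": 0}]'

```text
clock: 10.4
tool_pos: [0.5179, 0.1889, 0.2617]
eef_rot: [0.268, 0.963, -0.001, -0.001]
contact_force: [0.9, 0.3, -0.6]
opening: 0.342
finger_force: 0.0
```

send_rows --motion '[{"x": -2.3,"y": -3.7,"z": 0,"rx": 0,"ry": 0,"rz": 0,"jaw": 0},{"x": -2.3,"y": -3.7,"z": 0,"rx": 0,"ry": 0,"rz": 0,"jaw": 0},{"x": -2.3,"y": -3.7,"z": 0,"rx": 0,"ry": 0,"rz": 0,"jaw": 0},{"x": -2.3,"y": -3.7,"z": 0,"rx": 0,"ry": 0,"rz": 0,"jaw": 0},{"x": -2.3,"y": -3.7,"z": 0,"rx": 0,"ry": 0,"rz": 0,"jaw": 0}]'

```text
clock: 10.9
tool_pos: [0.5207, -0.0287, 0.2619]
eef_rot: [0.268, 0.963, -0.0, -0.001]
contact_force: [0.5, 0.6, -0.5]
opening: 0.003
finger_force: 0.0
```

send_rows --motion '[{"x": -2.3,"y": -3.7,"z": 0,"rx": 0,"ry": 0,"rz": 0,"jaw": 0},{"x": -2.3,"y": -3.7,"z": 0,"rx": 0,"ry": 0,"rz": 0,"jaw": 0},{"x": -1.5,"y": -2.3,"z": 0,"rx": 0,"ry": 0,"rz": 0,"jaw": 0},{"x": 0,"y": 0,"z": 0,"rx": 0,"ry": 0,"rz": -0.12,"jaw": 0},{"x": 0,"y": 0,"z": 0,"rx": 0,"ry": 0,"rz": -0.12,"jaw": 0}]'

```text
clock: 11.4
tool_pos: [0.5227, -0.1427, 0.2616]
eef_rot: [0.15, 0.989, -0.0, -0.001]
contact_force: [0.8, 0.5, -0.5]
opening: 0.007
finger_force: 0.0
```

send_rows --motion '[{"x": 0,"y": 0,"z": 0,"rx": 0,"ry": 0,"rz": -0.12,"jaw": 0},{"x": 0,"y": 0,"z": 0,"rx": 0,"ry": 0,"rz": 0,"jaw": 0},{"x": 0,"y": 0,"z": 0,"rx": 0,"ry": 0,"rz": 0,"jaw": 0},{"x": 0,"y": 0,"z": 0,"rx": 0,"ry": 0,"rz": 0,"jaw": 0},{"x": 0,"y": 0,"z": 0,"rx": 0,"ry": 0,"rz": 0,"jaw": 0}]'

```text
clock: 11.9
tool_pos: [0.5237, -0.1411, 0.2627]
eef_rot: [0.092, 0.996, -0.0, -0.0]
contact_force: [-0.0, 0.4, 0.2]
opening: 0.005
finger_force: 0.0
```

```bash
python3 - <<'E'
from h import *
import pickle
t=cam("top"); pickle.dump(t,open("top2.pkl","wb"))
st=get_state();M=R.from_quat(st["eef_rot"]).as_matrix();print(st["tool_pos"],st["opening"],np.degrees(np.arctan2(M[1,0],M[0,0])),M[:,2])
print(rel([.5246,-.141,.15]))
w=cam("wrist");pickle.dump(w,open("w6.pkl","wb"));save("w6.png",w["img"])
print(w2px(w,[[.5246,-.141,.129],[.549,-.0093,.165],[.5745,.128,.165]])*1.5)
E
```

```text
[ 0.52375061 -0.14105595  0.26274156] 0.005691903479553316 169.48695957052632 [-2.50572466e-05 -3.14099324e-04 -9.99999950e-01]
[-0.08212391  0.02453277 11.27415113]
[[387.24259075 271.29018974]
 [661.16250552 292.17897447]
 [908.03404798 291.34739008]]
```

send_rows --motion '[{"x": 0,"y": 0,"z": 2.5,"rx": 0,"ry": 0,"rz": 0,"jaw": 0},{"x": 0,"y": 0,"z": 3,"rx": 0,"ry": 0,"rz": 0,"jaw": 0},{"x": 0,"y": 0,"z": 3,"rx": 0,"ry": 0,"rz": 0,"jaw": 0},{"x": 0,"y": 0,"z": 1.8,"rx": 0,"ry": 0,"rz": 0,"jaw": 0},{"x": 0,"y": 0,"z": 1,"rx": 0,"ry": 0,"rz": 0,"jaw": 0}]'

```text
clock: 12.5
tool_pos: [0.523, -0.1411, 0.1482]
eef_rot: [0.091, 0.996, -0.0, -0.001]
contact_force: [-0.5, 0.1, -0.3]
opening: 0.004
finger_force: 0.0
```

send_rows --motion '[{"x": 0,"y": 0,"z": 0.3,"rx": 0,"ry": 0,"rz": 0,"jaw": 0},{"x": 0,"y": 0,"z": 0.3,"rx": 0,"ry": 0,"rz": 0,"jaw": 0},{"x": 0,"y": 0,"z": 0.3,"rx": 0,"ry": 0,"rz": 0,"jaw": 0},{"x": 0,"y": 0,"z": 0.2,"rx": 0,"ry": 0,"rz": 0,"jaw": 0},{"x": 0,"y": 0,"z": 0.2,"rx": 0,"ry": 0,"rz": 0,"jaw": 0}]'

```text
clock: 13.0
tool_pos: [0.5244, -0.1412, 0.1374]
eef_rot: [0.091, 0.996, -0.0, 0.001]
contact_force: [0.5, 0.2, 2.4]
opening: 0.006
finger_force: 1.2
```

send_rows --motion '[{"x": 0,"y": 0,"z": 0.2,"rx": 0,"ry": 0,"rz": 0,"jaw": 0},{"x": 0,"y": 0,"z": 0.1,"rx": 0,"ry": 0,"rz": 0,"jaw": 0},{"x": 0,"y": 0,"z": 0,"rx": 0,"ry": 0,"rz": 0,"jaw": 0},{"x": 0,"y": 0,"z": 0,"rx": 0,"ry": 0,"rz": 0,"jaw": 0},{"x": 0,"y": 0,"z": 0,"rx": 0,"ry": 0,"rz": 0,"jaw": 0}]'

```text
clock: 13.5
tool_pos: [0.5244, -0.1412, 0.1345]
eef_rot: [0.091, 0.996, -0.0, 0.001]
contact_force: [-0.4, -0.1, 5.3]
opening: 0.005
finger_force: 3.2
```

send_rows --motion '[{"x": 0,"y": 0,"z": 0.1,"rx": 0,"ry": 0,"rz": 0,"jaw": 0},{"x": 0,"y": 0,"z": 0.1,"rx": 0,"ry": 0,"rz": 0,"jaw": 0},{"x": 0,"y": 0,"z": 0.1,"rx": 0,"ry": 0,"rz": 0,"jaw": 0},{"x": 0,"y": 0,"z": 0,"rx": 0,"ry": 0,"rz": 0,"jaw": 0},{"x": 0,"y": 0,"z": 0,"rx": 0,"ry": 0,"rz": 0,"jaw": 0}]'

```text
clock: 14.0
tool_pos: [0.5244, -0.1411, 0.1342]
eef_rot: [0.091, 0.996, -0.001, 0.002]
contact_force: [-6.3, -0.9, 30.0]
opening: 0.005
finger_force: 15.4
```

The button has bottomed out. I'll rise, go along to the paddle, and check its position numerically in the earlier wrist view.

send_rows --motion '[{"x": 0,"y": 0,"z": -1,"rx": 0,"ry": 0,"rz": 0,"jaw": 0},{"x": 0,"y": 0,"z": -2,"rx": 0,"ry": 0,"rz": 0,"jaw": 0},{"x": 0,"y": 0,"z": -3,"rx": 0,"ry": 0,"rz": 0,"jaw": 5},{"x": 0,"y": 0,"z": -3,"rx": 0,"ry": 0,"rz": 0,"jaw": 5},{"x": 0,"y": 0,"z": -1,"rx": 0,"ry": 0,"rz": 0,"jaw": 5}]'

```text
clock: 14.5
tool_pos: [0.5249, -0.1409, 0.2331]
eef_rot: [0.091, 0.996, 0.0, 0.002]
contact_force: [1.1, 0.7, -0.3]
opening: 0.257
finger_force: 0.0
```

send_rows --motion '[{"x": 0,"y": 2.4,"z": 0,"rx": 0,"ry": 0,"rz": 0,"jaw": 5},{"x": 0,"y": 4,"z": 0,"rx": 0,"ry": 0,"rz": 0,"jaw": 5},{"x": 0,"y": 4,"z": 0,"rx": 0,"ry": 0,"rz": 0,"jaw": 5},{"x": 0,"y": 3,"z": 0,"rx": 0,"ry": 0,"rz": 0,"jaw": 5},{"x": 0,"y": 0,"z": 0,"rx": 0,"ry": 0,"rz": 0,"jaw": 5}]'

```text
clock: 15.0
tool_pos: [0.5483, -0.0036, 0.2306]
eef_rot: [0.087, 0.996, 0.002, 0.0]
contact_force: [-0.4, -0.2, 0.0]
opening: 0.568
finger_force: 0.0
```

```bash
python3 - <<'E'
from h import *
import pickle
w=cam("wrist");save("w7.png",w["img"])
st=get_state();M=R.from_quat(st["eef_rot"]).as_matrix();print(st["tool_pos"],st["opening"],np.degrees(np.arctan2(M[1,0],M[0,0])))
print(rel([.549,-.0093,.137]))
h=cv2.cvtColor(w["img"],cv2.COLOR_RGB2HSV);m=cv2.inRange(h,(22,110,60),(35,255,255));p=np.argwhere(m)[:,::-1];print(len(p))
n,l,s,c=cv2.connectedComponentsWithStats(m);print(s[s[:,4]>30],c[s[:,4]>30]); print(w2px(w,[[.549,-.0093,.165]]))
E
```

```text
[ 0.54787263 -0.0070662   0.23013856] 0.5650170035602639 169.7815824267529
[-0.15874757 -0.20619252  9.31358138]
1580
[[     0      0    512    384 195028]
 [   235    151     23     92   1537]] [[255.57618906 191.38920053]
 [246.37280416 202.13012362]]
[[248.92072294 212.73339776]]
```

View pics/w7.png

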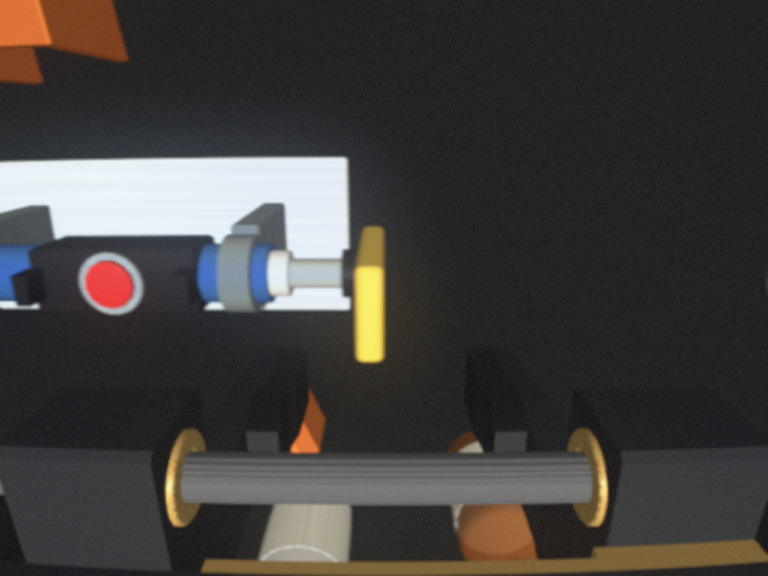

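The wrist view shows the red button down at (108,283) and the paddle's top face at (370,313), between the fingers. I'll go down and grip.

send_rows --motion '[{"x": 0.1,"y": -0.35,"z": 1.3,"rx": 0,"ry": 0,"rz": 0,"jaw": 5},{"x": 0,"y": 0,"z": 2,"rx": 0,"ry": 0,"rz": 0,"jaw": 5},{"x": 0,"y": 0,"z": 2,"rx": 0,"ry": 0,"rz": 0,"jaw": 5},{"x": 0,"y": 0,"z": 2,"rx": 0,"ry": 0,"rz": 0,"jaw": 5},{"x": 0,"y": 0,"z": 2,"rx": 0,"ry": 0,"rz": 0,"jaw": 5}]' --grip_force 50

```text
clock: 15.55
tool_pos: [0.5453, -0.0156, 0.1354]
eef_rot: [0.093, 0.996, -0.001, -0.001]
contact_force: [0.0, -0.8, 0.3]
opening: 0.567
finger_force: 0.0
```

send_rows --motion '[{"x": 0,"y": 0,"z": 0,"rx": 0,"ry": 0,"rz": 0,"jaw": 3},{"x": 0,"y": 0,"z": 0,"rx": 0,"ry": 0,"rz": 0,"jaw": 1},{"x": 0,"y": 0,"z": 0,"rx": 0,"ry": 0,"rz": 0,"jaw": 0.3},{"x": 0,"y": 0,"z": 0,"rx": 0,"ry": 0,"rz": 0,"jaw": 0.3},{"x": 0,"y": 0,"z": 0,"rx": 0,"ry": 0,"rz": 0,"jaw": 0.3}]'

```text
clock: 16.05
tool_pos: [0.5476, -0.01, 0.1389]
eef_rot: [0.091, 0.996, 0.003, 0.002]
contact_force: [1.0, 9.7, -0.3]
opening: 0.138
finger_force: 4.5
```

send_rows --motion '[{"x": 0,"y": 0,"z": 0,"rx": 0,"ry": 0,"rz": 0,"jaw": 0.3},{"x": 0,"y": 0,"z": 0,"rx": 0,"ry": 0,"rz": 0,"jaw": 0.3},{"x": 0,"y": 0,"z": 0,"rx": 0,"ry": 0,"rz": 0,"jaw": 0.3},{"x": 0,"y": 0,"z": 0,"rx": 0,"ry": 0,"rz": 0,"jaw": 0.3},{"x": 0,"y": 0,"z": 0,"rx": 0,"ry": 0,"rz": 0,"jaw": 0.3}]'

```text
clock: 16.55
tool_pos: [0.5476, -0.0097, 0.1388]
eef_rot: [0.09, 0.996, 0.002, 0.001]
contact_force: [1.1, 5.1, 0.4]
opening: 0.127
finger_force: 50.0
```

send_rows --motion '[{"x": 0,"y": 1,"z": 0,"rx": 0,"ry": 0,"rz": 0,"jaw": 0.3},{"x": 0,"y": 1.5,"z": 0,"rx": 0,"ry": 0,"rz": 0,"jaw": 0.3},{"x": 0,"y": 1.5,"z": 0,"rx": 0,"ry": 0,"rz": 0,"jaw": 0.3},{"x": 0,"y": 1.5,"z": 0,"rx": 0,"ry": 0,"rz": 0,"jaw": 0.3},{"x": 0,"y": 1.5,"z": 0,"rx": 0,"ry": 0,"rz": 0,"jaw": 0.3}]'

```text
clock: 17.05
tool_pos: [0.5594, 0.0565, 0.1377]
eef_rot: [0.091, 0.996, -0.001, 0.0]
contact_force: [-0.1, -5.6, 3.5]
opening: 0.134
finger_force: 50.0
```

send_rows --motion '[{"x": 0,"y": 1,"z": 0,"rx": 0,"ry": 0,"rz": 0,"jaw": 0.3},{"x": 0,"y": 1.5,"z": 0,"rx": 0,"ry": 0,"rz": 0,"jaw": 0.3},{"x": 0,"y": 1.5,"z": 0,"rx": 0,"ry": 0,"rz": 0,"jaw": 0.3},{"x": 0,"y": 1.5,"z": 0,"rx": 0,"ry": 0,"rz": 0,"jaw": 0.3},{"x": 0,"y": 0.8,"z": 0,"rx": 0,"ry": 0,"rz": 0,"jaw": 0.3}]'

```text
clock: 17.55
tool_pos: [0.5702, 0.1169, 0.1374]
eef_rot: [0.091, 0.996, -0.003, -0.001]
contact_force: [-0.4, -9.8, 3.4]
opening: 0.133
finger_force: 50.0
```

send_rows --motion '[{"x": 0,"y": 0.2,"z": 0,"rx": 0,"ry": 0,"rz": 0,"jaw": 0.3},{"x": 0,"y": 0.2,"z": 0,"rx": 0,"ry": 0,"rz": 0,"jaw": 0.3},{"x": 0,"y": 0.2,"z": 0,"rx": 0,"ry": 0,"rz": 0,"jaw": 0.3},{"x": 0,"y": 0,"z": 0,"rx": 0,"ry": 0,"rz": 0,"jaw": 0.3},{"x": 0,"y": 0,"z": 0,"rx": 0,"ry": 0,"rz": 0,"jaw": 0.3}]'

```text
clock: 18.05
tool_pos: [0.5712, 0.1218, 0.1373]
eef_rot: [0.092, 0.996, -0.003, -0.001]
contact_force: [-1.4, -8.7, 3.9]
opening: 0.133
finger_force: 50.0
```

133.8 mm is out and the force is still at spring level, so it isn't at the stop yet. I'll pull on.

send_rows --motion '[{"x": 0,"y": 0.2,"z": 0,"rx": 0,"ry": 0,"rz": 0,"jaw": 0.3},{"x": 0,"y": 0.2,"z": 0,"rx": 0,"ry": 0,"rz": 0,"jaw": 0.3},{"x": 0,"y": 0.2,"z": 0,"rx": 0,"ry": 0,"rz": 0,"jaw": 0.3},{"x": 0,"y": 0.1,"z": 0,"rx": 0,"ry": 0,"rz": 0,"jaw": 0.3},{"x": 0,"y": 0,"z": 0,"rx": 0,"ry": 0,"rz": 0,"jaw": 0.3}]'

```text
clock: 18.55
tool_pos: [0.5724, 0.1283, 0.1372]
eef_rot: [0.092, 0.996, -0.003, -0.001]
contact_force: [-0.9, -9.0, 4.4]
opening: 0.133
finger_force: 50.0
```

send_rows --motion '[{"x": 0,"y": 0.1,"z": 0,"rx": 0,"ry": 0,"rz": 0,"jaw": 0.3},{"x": 0,"y": 0,"z": 0,"rx": 0,"ry": 0,"rz": 0,"jaw": 0.3},{"x": 0,"y": 0,"z": 0,"rx": 0,"ry": 0,"rz": 0,"jaw": 0.3},{"x": 0,"y": 0,"z": 0,"rx": 0,"ry": 0,"rz": 0,"jaw": 0.3},{"x": 0,"y": 0,"z": 0,"rx": 0,"ry": 0,"rz": 0,"jaw": 0.3}]'

```text
clock: 19.05
tool_pos: [0.5724, 0.1286, 0.1372]
eef_rot: [0.092, 0.996, -0.004, -0.001]
contact_force: [-1.8, -10.5, 4.5]
opening: 0.133
finger_force: 50.0
```

send_rows --motion '[{"x": 0,"y": 0.1,"z": 0,"rx": 0,"ry": 0,"rz": 0,"jaw": 0.3},{"x": 0,"y": 0.1,"z": 0,"rx": 0,"ry": 0,"rz": 0,"jaw": 0.3},{"x": 0,"y": 0,"z": 0,"rx": 0,"ry": 0,"rz": 0,"jaw": 0.3},{"x": 0,"y": 0,"z": 0,"rx": 0,"ry": 0,"rz": 0,"jaw": 0.3},{"x": 0,"y": 0,"z": 0,"rx": 0,"ry": 0,"rz": 0,"jaw": 0.3}]'

```text
clock: 19.55
tool_pos: [0.5725, 0.1287, 0.1368]
eef_rot: [0.092, 0.996, -0.006, -0.001]
contact_force: [-3.1, -12.2, 5.9]
opening: 0.137
finger_force: 50.0
```

The force rises while the tool stands still at about 140.8 mm of travel, so the pole is at the second stop. I'll hand in.

```bash
python3 -c "
from h import *
print(finish_job()); print(get_state()['clock'])"
```

```text
the job is handed in; nothing more can be done
None
the job is handed in; nothing more can be done
```

I handed the job in at about 19.6 s, with no verdict shown: the guard was hung on the rail (last seen there before the button press), the red button is down, and the paddle is held at the second stop after about 140 mm of pull.

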